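Hang the label-roll carrier on the packing rail and slide it to the mark

TASK

Hang the label-roll carrier by its hooks on the rail at the blue section and let go of it there. Then slide it along the rail, without lifting it off again, until it hangs still and centred over the green stripe. Do not let the carrier fall over, and leave the tubs, the paper bags and the spare roll where they are.

Things in the scene. Friction and masses are not known exactly. Their poses are not given: they have to be found in the camera images.
- carrier: Loose grey plastic carrier, 350 g, upright on the bench: 68 mm deep (x), 90 wide (y), 200 high. Origin: centre of underside. Two 5 mm cheeks (outer faces y = +-45 mm) hold a paper label roll with dark round stickers (top at z = 76 mm) and end above in J hooks, joined by a bridge (x +-26 mm, z = 158 to 164) under an orange tab. The hooks open to the carrier's own +x, with a column on the -x side.
- carrier_tab (a point): Point to grip: middle of the orange tab on top of the carrier, 186 mm above its underside. The tab is 12 mm thick (carrier's x), 50 mm wide (carrier's y) and stands from z = 164 to 200 mm; a white line marks its middle.
- carrier_seat (a point): Where the rail's axis lies in the hooks when the carrier hangs: 135 mm above its underside, x = y = 0. The seat is an inverted V, 32 mm wide at its foot; the column is behind it (x = -28 to -16 mm).
- carrier_lip (a point): Lower end of the hooks' front lip, at x = 21, z = 122 mm in the carrier (lip x = 16 to 26 mm). The rail enters sideways between it and the roll's top (z = 76 mm): hold the carrier about 35 mm above its hanging height, move it along its own +x until the rail is under the seat, then lower it.
- rail: Fixed round steel rail, 14 mm diameter, 520 mm between its two posts (posts 18 mm thick, no higher than the rail), on a plywood base board 100 mm (x) by 580 mm (y), 12 mm thick. The rail runs along this frame's y, its axis 185 mm above the bench. Origin: bench level, under the middle of the rail.
- rail_mid (a point): Middle of the rail, on its axis, 185 mm above the bench; same axes as the rail.
- load: Blue section, 120 mm wide along the rail: a blue strip across the base board and a blue band round the rail. Its place along the rail varies and it may be at either end. Origin: bench level, under the rail's axis, middle of the section; y along the rail.
- mark: Green stripe, 30 mm wide along the rail: a strip across the base board and a band round the rail, flat, nothing to bump into; towards the other end from the blue section. Origin: bench level, under the rail's axis, middle of the stripe; y along the rail.
- tubs: Bystander: stack of clear food tubs, 135 by 110 by 66 mm, origin at the centre of its underside.
- bags: Bystander: stack of flat brown paper bags, 130 by 190 by 40 mm, origin at the centre of its underside.
- spare: Bystander: spare label roll lying flat, 84 mm diameter, 40 mm high, beyond the rail, origin at the centre of its underside.
Mind the look-alikes: they are no part of the job. What is shaped like the carrier but red or yellow is not meant.

How it is judged (in metres and radians):
On the way:
1. the carrier hangs still on the rail with its middle on the blue section, let go (z of carrier_seat in the frame of rail_mid between -0.006 and 0.006 m and x of carrier_seat in the frame of rail_mid between -0.012 and 0.012 m and angle between carrier's own z axis and vertical below 0.15 rad and angle between the y axis of carrier and the y axis of rail, either way round below 0.15 rad and linear speed of carrier below 0.03 m/s and angular speed of carrier below 0.3 rad/s and y of carrier_seat in the frame of load between -0.06 and 0.06 m and contact force between the fingers and carrier below 0.05 N), for 0.2 s.
At the end, for the whole second after the job is handed in: the carrier hangs in its hook seats on the rail (seat within 6 mm of the rail's height and 12 mm across, tilt and yaw to the rail under 0.15 rad), at rest and released, with its middle within 15 mm of the middle of the green stripe along the rail (z of carrier_seat in the frame of rail_mid between -0.006 and 0.006 m and x of carrier_seat in the frame of rail_mid between -0.012 and 0.012 m and angle between carrier's own z axis and vertical below 0.15 rad and angle between the y axis of carrier and the y axis of rail, either way round below 0.15 rad and linear speed of carrier below 0.03 m/s and angular speed of carrier below 0.3 rad/s and y of carrier_seat in the frame of mark between -0.015 and 0.015 m and contact force between the arm and carrier below 0.05 N); the robot touches nothing.
It fails at once if the carrier is lifted off the rail, or hooked on, away from the blue section (z of carrier_seat in the frame of rail_mid between 0.014 and 0.04 m and x of carrier_seat in the frame of rail_mid between -0.012 and 0.012 m and y of carrier_seat in the frame of rail_mid between -0.24 and 0.24 m and (y of carrier_seat in the frame of load above 0.08 m or y of carrier_seat in the frame of load below -0.08 m)).
It fails at once if the carrier falls over (angle between carrier's own z axis and vertical above 0.8 rad).
It fails at once if the tubs are moved by more than 30 mm (distance of tubs from where it was at the start of the episode above 0.03 m).
It fails at once if the bags are moved by more than 30 mm (distance of bags from where it was at the start of the episode above 0.03 m).
It fails at once if the spare roll is moved by more than 30 mm (distance of spare from where it was at the start of the episode above 0.03 m).
It also fails if it takes over 54 s, if anything falls off the work surface, if the arm or the gripper's body presses on something with over 40 N, if the wrist force passes 120 N, or if a joint passes its speed limit or range.

ROBOT

A 7-joint arm with a two-finger parallel gripper is mounted at the origin on the work surface. World frame = base frame: x ahead of the robot, y to its left, z up, the work surface at z = 0. Lengths are in mm, angles in rad, forces in N, time in s.
With the tool pointing down it reaches from about 400 to 850 mm from the base axis. Payload 4.5 kg.
Tool frame: the origin (TCP) lies on the centre line of the jaws, within the pads' length; the fingertips stand 8 mm ahead of it and the grasp point (between the pads) lies 11 mm behind it; y points along the fingers, z is the direction in which the jaws open and shut, and the axes are right-handed (so a half turn about y gives the same grasp; the last joint's range is limited). The gripper opens to 85 mm and grips with 20 to 120 N. Pads are 22 mm wide; open, the fingers measure 114 mm over their backs; the gripper's body (76 mm by 85 mm) begins 54 mm behind the grasp point. The pads swing forward as they close: fully open they stand 13 mm farther back than shut.
Start: joints at [-1.266, 0.689, -0.195, 1.565, 0.157, 0.902, -0.215], TCP at [167.169, 602.256, 199.417] pointing down, gripper open.
Joint ranges: [-3.01, 3.01], [-0.46, 2.08], [-1.47, 1.51], [0.13, 2.56], [-1, 4.14], [0.04, 2.09], [-2.66, 2.66]. Speed limits (rad/s): [2.57, 2.57, 3.14, 3.14, 3.14, 3.14, 3.14].

INTERFACE

Orientations are given as a unit quaternion [x, y, z, w].
In Python, from station import get_state, eyes, workorder gives the robot as it stands.
- The arm moves only by the shell command python3 -m pendant 'ROWS' [FORCE]. ROWS is JSON, one flat list of numbers, 7 for each row, row after row: the finger opening in mm, from 0 to 85.4, then the shift along the tool's x, y, z in mm, then the turn, a rotation vector about the tool's x, y, z in degrees. A call has 1 to 12 rows; each row is the pose to reach, as a shift and turn from the pose measured when the call began, along the tool's axes at that moment; what a row does not reach only later rows make up. A row lasts 1/12 s, in which the tool goes at most 41.7 mm and 7.16 degrees, less where a joint would pass 70% of its speed; a pose out of reach is approached as far as the arm can. A call with a gripper value outside its range is refused whole. The fingers move at their own pace and stop on an object; FORCE is the grip in N (left out, the last holds). Time passes only in rows, so rows that repeat a pose let the fingers close. It gives the time, the measured TCP pose, the force and the opening at its end, in the units of the state.
- get_state(): the state, without advancing time (a new reading comes with each control period).
- eyes.capture(name): name is "scene" or "top"; returns (picture, depth): 480x640x3 uint8, blue, green, red; 480x640 float32, mm along the optical axis (not along the pixel's ray), 0 where there is no reading.
- eyes.camera_info(name): a dict with "intrinsics" (3x3 intrinsics, pixels), "world_from_camera" (4x4, takes a point from camera to world coordinates). Camera axes: x right, y up, looking along -z (the intrinsics and any distortion apply to the point x, -y, -z); pixel columns grow to the right and rows downward; lengths in mm; the calibration is good to about 2 mm. A picture is of the moment at which its call begins. camera_info takes no time and is no camera call.
- workorder.hand_in(): hands the job in, once; it reports no verdict.
The state is a dict: "time_s": time; "q": joint angles; "qd": joint speeds; "tau": joint torques, N m; "position": TCP position; "tool_rot": TCP orientation; "force": force on the tool from outside, world axes, zero at the start; "ft_torque": the same for the moment, N m; "finger_gap": opening from 0.0 (shut) to 1.0 (fully open).
Only numpy, scipy, OpenCV 4.12 (cv2) and the standard library are available. Lean on these libraries where they do the work, as an engineer would, in place of code of your own. Each camera call takes 0.05 s, during which the arm holds its last target. There are 200 camera calls.

## Working session

There is one attempt and no reset: what is moved stays moved. The work goes in short steps, Python scripts to look and compute and a shell command to move; the robot and the scene stay as the last step left them, time stands still between calls to the robot, and variables do not carry over. Pictures are saved under pics/ and viewed, about 8 in all and at most 12, crops included, and the job is handed in when it is done.

```bash
ls; mkdir -p pics
cat > h.py <<'E'
import numpy as np,cv2
from station import get_state,eyes,workorder
def cap(n,save=None):
    im,d=eyes.capture(n); 
    if save: cv2.imwrite('pics/'+save,im); np.save('pics/'+save+'.npy',d)
    return im,d
def cloud(n,d):
    c=eyes.camera_info(n);K=np.array(c['intrinsics']);T=np.array(c['world_from_camera'])
    v,u=np.mgrid[:480,:640]
    P=np.stack([(u-K[0,2])*d/K[0,0],-(v-K[1,2])*d/K[1,1],-d],-1)
    W=P@T[:3,:3].T+T[:3,3]; W[d==0]=np.nan
    return W
E
python3 - <<'E'
from h import *
for n in('scene','top'):
    im,d=cap(n,n+'0.png'); print({k:(np.round(v,2).tolist() if k!='x' else v) for k,v in eyes.camera_info(n).items()})
a=cv2.imread('pics/scene0.png');
print(get_state())
E
```

```text
pics
{'intrinsics': [[507.73, 0.0, 317.95], [0.0, 507.73, 238.03], [0.0, 0.0, 1.0]], 'world_from_camera': [[-0.06, -0.71, 0.7, 1408.82], [1.0, -0.03, 0.05, 53.01], [-0.01, 0.71, 0.71, 1015.22], [0.0, 0.0, 0.0, 1.0]]}
{'intrinsics': [[451.65, 0.0, 321.33], [0.0, 451.65, 235.51], [0.0, 0.0, 1.0]], 'world_from_camera': [[0.01, 1.0, -0.07, 445.49], [-1.0, 0.01, 0.02, 0.17], [0.02, 0.07, 1.0, 1273.87], [0.0, 0.0, 0.0, 1.0]]}
{'time_s': 0.1, 'q': array([-1.26620084,  0.6899046 , -0.19455283,  1.56625893,  0.15728586,
        0.90248914, -0.21507237]), 'qd': array([ 0.00159763, -0.00114068, -0.00054754, -0.00254198, -0.00102792,
       -0.00067149,  0.0006932 ]), 'tau': array([-2.80631903e-03, -5.40606666e+01, -1.27173096e+00, -1.58987492e+01,
        9.24460619e-03,  4.42476085e-03,  7.92443338e-07]), 'position': array([167.03873122, 601.5967684 , 198.65727488]), 'tool_rot': array([ 0.70122878, -0.09545365,  0.09535708, -0.70005273]), 'force': array([-0.03443503, -0.50287095, -0.27180037]), 'ft_torque': array([ 0.05284577, -0.01719551, -0.04448721]), 'finger_gap': 1.0018676749765851}
```

View pics/scene0.png

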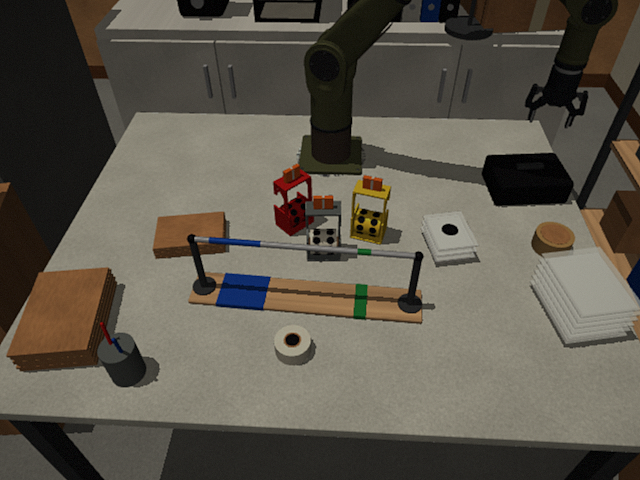

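View pics/top0.png

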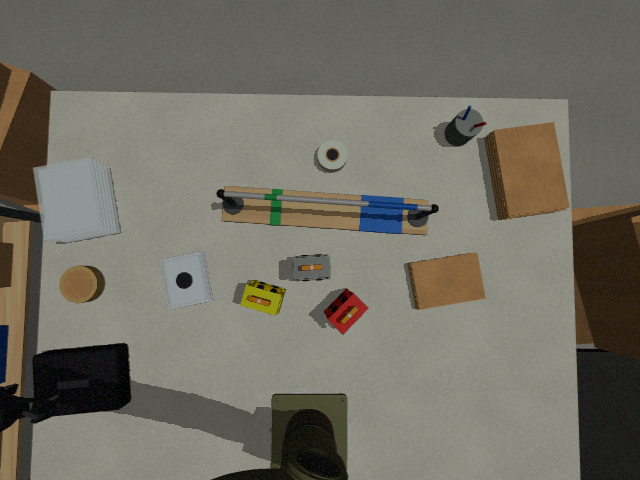

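Picture 1 (scene) and 2 (top) show three carrier shapes: grey at top (311,267) / scene (323,225), red at top (346,312), yellow at top (262,297). The grey one is the carrier. The blue section is at top (382,213), on the -y end, and the green stripe is at top (276,207).

```bash
cat > m.py <<'E'
from h import *
def comps(n,im,d):
    W=cloud(n,d); hsv=cv2.cvtColor(im,cv2.COLOR_BGR2HSV)
    H,S,V=[hsv[...,i].astype(int) for i in range(3)]
    for name,m in dict(orange=(H>5)&(H<16)&(S>190)&(V>120),blue=(H>105)&(H<125)&(S>150)&(V>50),green=(H>50)&(H<80)&(S>120),).items():
        k,l,s,c=cv2.connectedComponentsWithStats(m.astype(np.uint8))
        for i in range(1,k):
            if s[i,4]<12: continue
            p=W[l==i]; p=p[~np.isnan(p[:,0])]
            if len(p): print(n,name,s[i].tolist(),c[i].round(),'med',np.median(p,0).round(1),'lo',np.percentile(p,3,0).round(),'hi',np.percentile(p,97,0).round())
E
python3 - <<'E'
from m import *
for n in('scene','top'):
    im=cv2.imread(f'pics/{n}0.png');d=np.load(f'pics/{n}0.png.npy'); comps(n,im,d)
    W=cloud(n,d)
    # rail points
    m=(W[...,2]>170)&(W[...,2]<215)&(W[...,0]>540)&(W[...,0]<680)&(abs(W[...,1])<330)
    p=W[m]; 
    f=np.polyfit(p[:,1],p[:,0],1); print(n,'rail',len(p),f,p[:,1].min(),p[:,1].max(),np.median(p[:,2]))
    # grey carrier
    m=(W[...,2]>150)&(W[...,2]<168)&(W[...,0]>370)&(W[...,0]<520)&(abs(W[...,1])<90); p=W[m]
    if len(p): print('bridge',len(p),p.min(0).round(),p.max(0).round(), cv2.minAreaRect(p[:,:2].astype(np.float32)))
a=cv2.imread('pics/scene0.png')[150:270,260:400];b=cv2.imread('pics/top0.png')[245:325,245:365]
cv2.imwrite('pics/c1.png',np.hstack([cv2.resize(a,(400,343),interpolation=3),cv2.resize(b,(400,343),interpolation=3)]))
E
```

```text
scene orange [284, 164, 15, 9, 38] [291. 168.] med [342.6 -91.7 197.8] lo [ 321. -107.  195.] hi [357. -75. 201.]
scene orange [364, 176, 18, 6, 42] [372. 178.] med [374.2 123.7 197.9] lo [366. 103. 195.] hi [382. 145. 200.]
scene orange [314, 196, 8, 3, 24] [318. 197.] med [454.4 -13.2 198.5] lo [449. -22. 195.] hi [461.  -4. 201.]
scene orange [324, 196, 9, 3, 25] [328. 197.] med [454.4  12.8 198.3] lo [447.   5. 196.] hi [458.  23. 201.]
scene blue [209, 237, 51, 10, 265] [234. 241.] med [ 608.2 -195.8  189.3] lo [ 598. -254.  184.] hi [ 614. -140.  194.]
scene blue [223, 273, 47, 15, 480] [246. 280.] med [ 572.8 -193.6   11.5] lo [ 555. -249.    8.] hi [ 591. -138.   15.]
scene blue [216, 288, 51, 21, 817] [241. 297.] med [ 629.8 -197.2   11.6] lo [ 603. -252.    8.] hi [ 655. -142.   15.]
scene green [358, 249, 13, 6, 70] [364. 252.] med [625.8 100.7 189.1] lo [619.  87. 184.] hi [630. 114. 193.]
scene green [354, 284, 13, 35, 393] [360. 301.] med [626.9  99.9  11.3] lo [576.  87.   7.] hi [674. 115.  15.]
scene rail 1538 [5.93536090e-02 6.20204029e+02] -306.9466847589277 228.78485887339062 188.26836612487944
bridge 466 [370. -89. 151.] [483.  88. 168.] ((426.8126525878906, -0.6989669799804688), (177.48736572265625, 112.7696762084961), 89.74523162841797)
top blue [359, 195, 58, 39, 1502] [383. 214.] med [ 595.8 -195.5   13.7] lo [ 552. -250.    8.] hi [ 647. -140.  193.]
top blue [0, 326, 8, 57, 256] [  3. 351.] med [ 117.7 1209.6 -561.3] lo [   3. 1204. -580.] hi [ 203. 1214. -539.]
top green [265, 189, 17, 36, 368] [274. 206.] med [613.5 100.3  13.4] lo [571.  86.   8.] hi [664. 114. 194.]
top rail 1337 [5.94104890e-02 6.11270784e+02] -308.6486218282478 227.62541378179358 190.77817708069233
bridge 706 [370. -47. 152.] [476.  89. 168.] ((434.4501647949219, 27.337234497070312), (79.08702850341797, 164.87545776367188), 24.055551528930664)
```

View pics/c1.png

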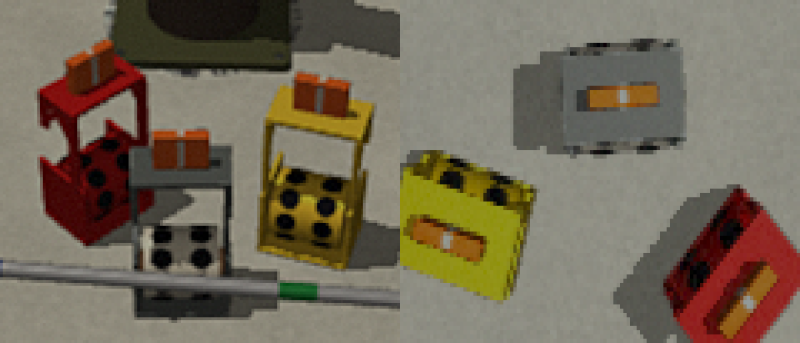

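Run:
```python
from h import *
im=cv2.imread('pics/top0.png');d=np.load('pics/top0.png.npy');W=cloud('top',d)
m=(W[...,2]>188)&(W[...,2]<206)&(W[...,0]>430)&(W[...,0]<475)&(abs(W[...,1])<45)
p=W[m];print('tab top',len(p),p.mean(0),cv2.minAreaRect(p[:,:2].astype(np.float32)))
m=(W[...,2]>150)&(W[...,2]<206)&(W[...,0]>415)&(W[...,0]<490)&(W[...,1]>-55)&(W[...,1]<60)
p=W[m];print('bridge top',len(p),p.mean(0),cv2.minAreaRect(p[:,:2].astype(np.float32)))
m=(im[...,2]>170)&(im[...,1]>100)&(im[...,0]<90);m[:,:290]=0;m[:,:][290:]=0
m[:250]=0;m[:,335:]=0;print('orange px',np.argwhere(m).mean(0),np.nanmean(W[m],0))
S=np.load('pics/scene0.png.npy');Ws=cloud('scene',S)
m=(Ws[...,2]>188)&(Ws[...,2]<206)&(Ws[...,0]>430)&(Ws[...,0]<475)&(abs(Ws[...,1])<45)
p=Ws[m];print('tab scene',len(p),p.mean(0),p.min(0),p.max(0))
for lo in range(70,170,8):
    m=(Ws[...,2]>lo)&(Ws[...,2]<lo+8)&(Ws[...,0]>400)&(Ws[...,0]<500)&(abs(Ws[...,1])>34)&(abs(Ws[...,1])<60)
    p=Ws[m]; 
    for s in(-1,1):
        q=p[p[:,1]*s>0]; print(lo,s,np.sort(q[:,0]).round().astype(int).tolist())
a=cv2.imread('pics/scene0.png')[185:270,295:355]
cv2.imwrite('pics/c2.png',cv2.resize(cv2.convertScaleAbs(a,alpha=1.8),None,fx=7,fy=7,interpolation=2))
```

```text
tab top 106 [448.44326804  -2.51289696 199.87374223] ((448.50860595703125, -2.675931930541992), (11.823872566223145, 48.071624755859375), 3.6180508136749268)
bridge top 783 [448.26011956  -1.86290956 168.79556629] ((448.01953125, -1.8026008605957031), (53.14543533325195, 89.87850189208984), 3.859529495239258)
orange px [nan nan] [nan nan nan]
tab scene 118 [456.44478876  -0.8209892  195.82893354] [446.33497793 -24.83737668 188.08283754] [463.69381036  22.75901392 201.27185292]
70 -1 [438, 439, 442, 445, 445, 446, 450, 452, 452, 453, 455, 458, 458, 460, 461, 461, 463, 464, 466, 468, 471, 471, 472, 473, 476, 479, 482, 483, 483, 486, 489, 490, 490, 492]
70 1 [434, 436, 436, 438, 443, 445, 449, 449, 451, 453, 454, 454, 458, 459, 463, 463, 465, 468, 471, 472, 474, 474, 479, 479, 484, 485, 485]
78 -1 [438, 440, 440, 440, 442]
78 1 [434, 435, 437, 437, 438]
86 -1 [439]
86 1 [432, 435]
94 -1 [436, 440, 441]
94 1 [434]
102 -1 [436, 440]
102 1 [434, 435, 438]
110 -1 [438, 441]
110 1 [434, 434, 436]
118 -1 [478, 480]
118 1 [474, 476, 478]
126 -1 [478, 479, 482, 482]
126 1 [475, 476, 476, 477]
1
[... 271 characters left out ...]
 441, 442, 442, 442, 443, 443, 446, 446, 447, 448, 449, 449, 450, 452, 452, 453, 453, 456, 456, 457, 458, 458, 458, 460, 460, 461, 461, 461, 461, 463, 464, 465, 467, 468, 468, 468, 469, 469, 471, 471, 472, 472, 473, 475, 475, 477, 477, 479, 479, 480, 481, 482, 482, 482, 483]
158 1 [425, 425, 427, 429, 430, 431, 433, 434, 435, 437, 437, 439, 440, 444, 444, 444, 445, 445, 447, 447, 448, 448, 449, 452, 453, 453, 453, 453, 456, 456, 457, 457, 460, 461, 461, 464, 464, 465, 465, 467, 467, 468, 469, 470, 470, 471, 471, 472, 474, 474, 474, 474, 474, 475, 476]
166 -1 [475]
166 1 [430]<stdin>:8: RuntimeWarning: Mean of empty slice.
  ret = um.true_divide(
<stdin>:8: RuntimeWarning: Mean of empty slice
```

View pics/c2.png

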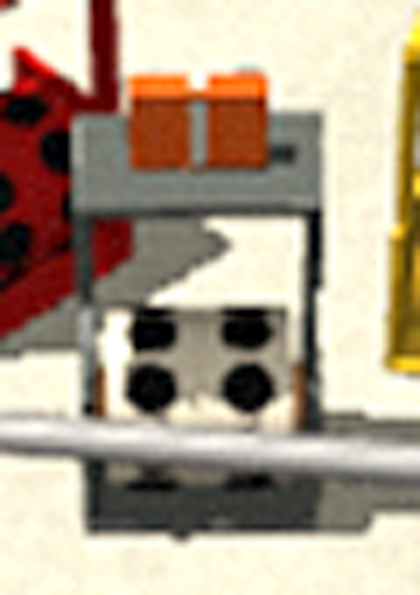

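Picture 4 (crop) confirms grey with an orange tab. The depth puts the lips at x≈478 (z 118–150) and the columns at x≈436, so the hooks open toward the rail (+x). Carrier ≈ (450,-2), yaw +3.6°. Rail x ≈ 614+0.059y, yaw -3.4°. Blue is at y≈-196, green at y≈100.

```bash
cat > go.py <<'E'
import sys
from h import *
from scipy.spatial.transform import Rotation as R
s=get_state();q=R.from_quat(s['tool_rot']);M=q.as_matrix();p=s['position']
def to(x,y,z,yaw):
    a=np.radians(yaw);best=None
    for sg in(1,-1):
        zz=sg*np.array([np.cos(a),np.sin(a),0]);yy=np.array([0,0,-1.]);xx=np.cross(yy,zz)
        rv=np.degrees((q.inv()*R.from_matrix(np.c_[xx,yy,zz])).as_rotvec())
        print(sg,'shift',(M.T@(np.array([x,y,z])-p)).round(1),'turn',rv.round(1))
print('t',s['time_s'],'p',p.round(1),'F',s['force'].round(1),'gap',round(s['finger_gap']*85.4,1),'q',s['q'].round(2).tolist())
print('toolz',M[:,2].round(3))
for a in sys.argv[1:]: print(a);to(*map(float,a.split(',')))
E
python3 go.py 400,350,300,3.6 450,-2,300,3.6 450,-2,180,3.6
```

```text
t 0.1 p [167.  601.6 198.7] F [-0.  -0.5 -0.3] gap 85.6 q [-1.27, 0.69, -0.19, 1.57, 0.16, 0.9, -0.22]
toolz [ 0.267  0.964 -0.002]
400,350,300,3.6
1 shift [ 291.8 -101.  -180.3] turn [ 0.1 70.9  0.1]
-1 shift [ 291.8 -101.  -180.3] turn [ 1.000e-01 -1.091e+02 -1.000e-01]
450,-2,300,3.6
1 shift [ 434.1 -100.5 -506.1] turn [ 0.1 70.9  0.1]
-1 shift [ 434.1 -100.5 -506.1] turn [ 1.000e-01 -1.091e+02 -1.000e-01]
450,-2,180,3.6
1 shift [ 434.    19.5 -505.9] turn [ 0.1 70.9  0.1]
-1 shift [ 434.    19.5 -505.9] turn [ 1.000e-01 -1.091e+02 -1.000e-01]
```

```bash
python3 -m pendant '[85,30,-60,-20,0,7,0, 85,60,-100,-40,0,14,0, 85,100,-100,-60,0,21,0, 85,130,-100,-80,0,28,0, 85,165,-100,-100,0,35,0, 85,195,-100,-120,0,42,0, 85,230,-100,-140,0,49,0, 85,260,-100,-160,0,56,0, 85,292,-100,-180,0,63,0, 85,310,-100,-220,0,70,0, 85,325,-100,-255,0,71,0, 85,340,-100,-290,0,71,0]'; python3 go.py 450,-2,300,3.6
```

```text
time_s: 1.1
position: [417.1, 231.7, 298.8]
tool_rot: [0.515, -0.484, 0.485, -0.514]
force: [0.3, -0.4, -0.6]
finger_gap: 0.993
t 1.1 p [417.1 231.7 298.8] F [ 0.3 -0.4 -0.6] gap 84.8 q [-0.72, 0.37, 0.16, 1.86, -0.07, 0.92, -0.46]
toolz [ 0.998  0.059 -0.001]
450,-2,300,3.6
1 shift [235.3  -0.7  19. ] turn [ 0.  -0.2  0.1]
-1 shift [235.3  -0.7  19. ] turn [-2.000e-01  1.798e+02  1.000e-01]
```

```bash
python3 -m pendant '[60,40,0,3,0,0,0, 60,80,0,6,0,0,0, 60,120,0,10,0,0,0, 60,160,0,13,0,0,0, 60,200,0,16,0,0,0, 60,225,0,18,0,0,0, 60,235,0,19,0,0,0, 60,235,20,19,0,0,0, 60,235,40,19,0,0,0, 60,235,50,19,0,0,0]'; python3 go.py 450,-2,180,3.6; python3 -c "
from h import *
a=cap('scene')[0][120:280,240:420];b=cap('top')[0][200:330,230:400]
cv2.imwrite('pics/a1.png',np.hstack([cv2.resize(a,(400,356)),cv2.resize(b,(400,356))]))"
```

```text
time_s: 1.93
position: [448.7, -1.1, 247.5]
tool_rot: [0.516, -0.485, 0.484, -0.513]
force: [0.0, 0.6, 0.9]
finger_gap: 0.704
t 1.9333 p [448.7  -1.1 247.5] F [0.  0.6 0.9] gap 60.1 q [-0.24, 0.4, 0.2, 2.02, -0.11, 0.74, 0.09]
toolz [ 0.998  0.06  -0.004]
450,-2,180,3.6
1 shift [ 0.9 67.5  1.5] turn [ 0.2 -0.2  0.1]
-1 shift [ 0.9 67.5  1.5] turn [ -0.2 179.8   0.3]
```

View pics/a1.png

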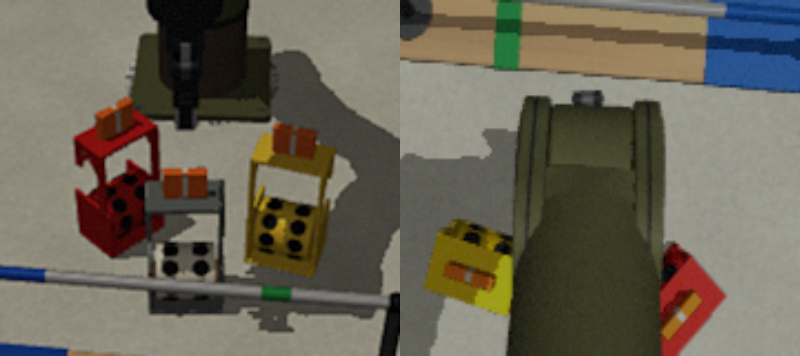

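Picture 5: the finger is lined up above the grey tab's white line (crop ~185,180), clear of red and yellow. Next I descend and grip.

```bash
python3 -m pendant '[60,1,20,1.5,0,0,0, 60,1,40,1.5,0,0,0, 60,1,55,1.5,0,0,0, 60,1,64,1.5,0,0,0, 60,1,67,1.5,0,0,0, 30,1,67,1.5,0,0,0, 20,1,67,1.5,0,0,0, 5,1,67,1.5,0,0,0, 0,1,67,1.5,0,0,0, 0,1,67,1.5,0,0,0, 0,1,67,1.5,0,0,0, 0,1,67,1.5,0,0,0]' 40; python3 go.py 450,-2,290,3.6
```

```text
time_s: 3.03
position: [449.6, -2.0, 180.9]
tool_rot: [0.517, -0.485, 0.484, -0.513]
force: [-0.0, 0.4, 0.2]
finger_gap: -0.002
t 3.0333 p [449.6  -2.  180.9] F [-0.   0.4  0.2] gap -0.1 q [-0.21, 0.51, 0.16, 2.1, -0.15, 0.55, 0.12]
toolz [ 0.998  0.061 -0.005]
450,-2,290,3.6
1 shift [   0.3 -109.1   -0.2] turn [ 0.3 -0.1  0.1]
-1 shift [   0.3 -109.1   -0.2] turn [ -0.2 179.9   0.4]
```

The fingers shut on nothing, so I look again.

Run:
```python
from h import *
im,d=cap('scene','s1.png');a=im[170:280,260:400]
cv2.imwrite('pics/a2.png',cv2.resize(cv2.convertScaleAbs(a,alpha=1.6),(770,600),interpolation=2))
W=cloud('scene',d)
m=(W[...,2]>180)&(W[...,2]<206)&(W[...,0]>400)&(W[...,0]<500)&(abs(W[...,1])<45)
hs=cv2.cvtColor(im,cv2.COLOR_BGR2HSV); mo=(hs[...,0]>4)&(hs[...,0]<16)&(hs[...,1]>190)
p=W[m&mo];print(len(p),p.mean(0),p.min(0),p.max(0)); np.set_printoptions(suppress=True)
print(W[m&~mo][::6].round())
```

```text
134 [4.56737002e+02 1.23479685e-01 1.92286033e+02] [445.80386031 -22.08909699 180.02178354] [464.48396102  22.74570653 201.31090813]
[[450. -25. 197.]
 [453.   3. 198.]
 [457. -24. 190.]
 [460.  -2. 191.]
 [459.   3. 187.]]
```

View pics/a2.png

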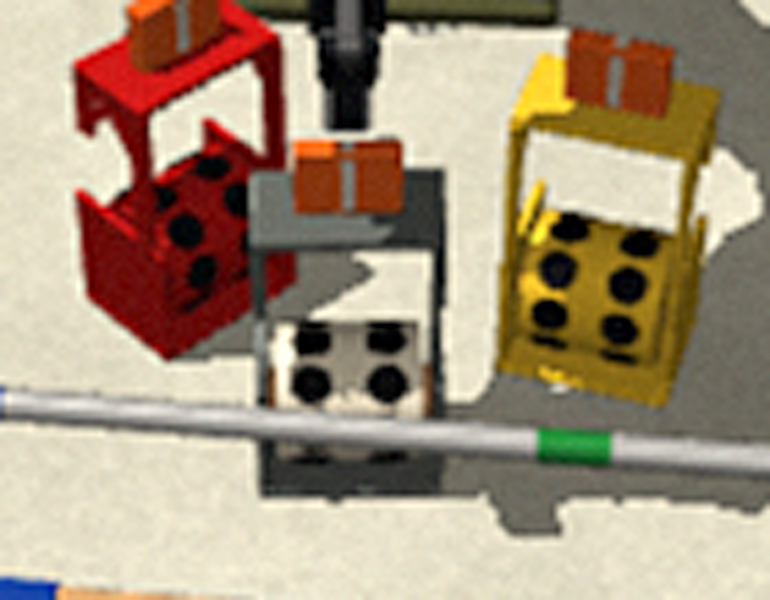

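Picture 6: the shut fingertips (crop 347,125) appear behind or above the tab (348,175). I'll measure the fingertip itself with depth.

Run:
```python
from h import *
np.set_printoptions(suppress=True,linewidth=200)
d=np.load('pics/s1.png.npy');W=cloud('scene',d);im=cv2.imread('pics/s1.png')
for r in range(164,198,2): print(r,W[r,323].round(),im[r,323], W[r,320].round(), W[r,327].round())
```

```text
164 [488.   3. 325.] [42 39 41] [492.  -4. 328.] [487.  12. 324.]
166 [493.   3. 323.] [33 33 33] [495.  -4. 324.] [490.  12. 321.]
168 [494.   3. 318.] [65 68 66] [493.  -4. 317.] [489.  12. 315.]
170 [494.   3. 312.] [62 63 64] [497.  -4. 315.] [479.  11. 301.]
172 [501.   3. 313.] [60 62 64] [486.  -4. 301.] [462.  11. 283.]
174 [504.   3. 309.] [59 60 62] [470.  -5. 282.] [470.  11. 283.]
176 [505.   3. 304.] [54 55 57] [496.  -4. 297.] [493.  12. 295.]
178 [511.   4. 303.] [61 62 64] [513.  -3. 305.] [512.  13. 304.]
180 [516.   4. 301.] [23 26 24] [514.  -3. 299.] [514.  13. 300.]
182 [507.   4. 289.] [14 17 15] [511.  -3. 291.] [510.  13. 291.]
184 [494.   3. 272.] [8 5 5] [494.  -4. 272.] [497.  12. 275.]
186 [466.   1. 243.] [9 7 8] [464.  -6. 241.] [164.  -3.  -4.]
188 [465.   1. 236.] [15 11 14] [466.  -6. 237.] [174.  -2.  -4.]
190 [466.   1. 231.] [8 8 3] [466.  -6. 231.] [185.  -2.  -2.]
192 [465.   1. 224.] [3 2 3] [465.  -6. 223.] [nan nan nan]
194 [460.   1. 213.] [102 114 115] [458.  -7. 211.] [203.  -1.  -3.]
196 [452.   0. 200.] [74 76 69] [451.  -7. 199.] [447.  10. 196.]
```

The camera puts the shut fingertips at z≈217, though the reported TCP (181) implies 173. The x/y agree at (450,1). So the real tool height is about 44 mm above the reported one. I open, go lower and check the tip again.

```bash
python3 -m pendant '[30,0,-4,0,0,0,0, 50,0,-4,0,0,0,0, 55,0,-4,0,0,0,0, 55,0,-4,0,0,0,0, 55,0,5,0,0,0,0, 55,0,15,0,0,0,0, 55,0,25,0,0,0,0, 55,0,25,0,0,0,0, 55,0,25,0,0,0,0]'
python3 - <<'E'
from h import *
np.set_printoptions(suppress=True,linewidth=200)
im,d=cap('scene','s2.png');W=cloud('scene',d)
for r in range(176,210,2): print(r,W[r,321].round(),im[r,321],W[r,326].round(),im[r,326])
a=im[170:280,260:400]
cv2.imwrite('pics/a3.png',cv2.resize(cv2.convertScaleAbs(a,alpha=1.6),(770,600),interpolation=2))
E
python3 go.py
```

```text
time_s: 3.83
position: [449.1, -2.1, 155.6]
tool_rot: [0.517, -0.486, 0.484, -0.513]
force: [0.0, 0.1, -0.2]
finger_gap: 0.648
176 [497.  -1. 298.] [44 44 45] [494.  10. 296.] [8 8 2]
178 [499.  -1. 294.] [40 40 42] [493.  10. 289.] [0 0 0]
180 [506.  -1. 293.] [40 39 40] [483.   9. 275.] [0 0 0]
182 [514.  -1. 294.] [39 39 40] [515.  11. 295.] [16 13 13]
184 [517.  -0. 291.] [45 43 44] [518.  11. 292.] [18 17 18]
186 [520.  -0. 287.] [17 18 17] [520.  11. 288.] [ 9 12  7]
188 [522.  -0. 283.] [14 15 14] [519.  11. 281.] [5 3 0]
190 [514.  -1. 271.] [8 8 7] [519.  11. 275.] [3 4 4]
192 [519.  -1. 269.] [10  9  9] [519.  11. 270.] [1 2 4]
194 [515.  -1. 259.] [15 14 12] [513.  11. 258.] [9 7 9]
196 [509.  -1. 249.] [10 11  9] [517.  11. 256.] [9 9 9]
198 [512.  -1. 245.] [ 9 11  7] [511.  10. 245.] [13  8  9]
200 [511.  -1. 238.] [3 1 3] [510.  10. 237.] [35 35 33]
202 [493.  -2. 216.] [8 5 6] [488.   9. 212.] [46 46 42]
204 [495.  -2. 212.] [5 3 5] [484.   9. 203.] [45 45 42]
206 [496.  -2. 206.] [2 0 0] [487.   9. 198.] [46 47 40]
208 [488.  -3. 192.] [30 41 59] [488.   9. 193.] [26 37 58]
t 3.8833 p [449.5  -2.1 156. ] F [-0.8  0.2 -0.2] gap 55.2 q [-0.19, 0.55, 0.14, 2.13, -0.16, 0.48, 0.13]
toolz [ 0.998  0.061 -0.005]
```

View pics/a3.png

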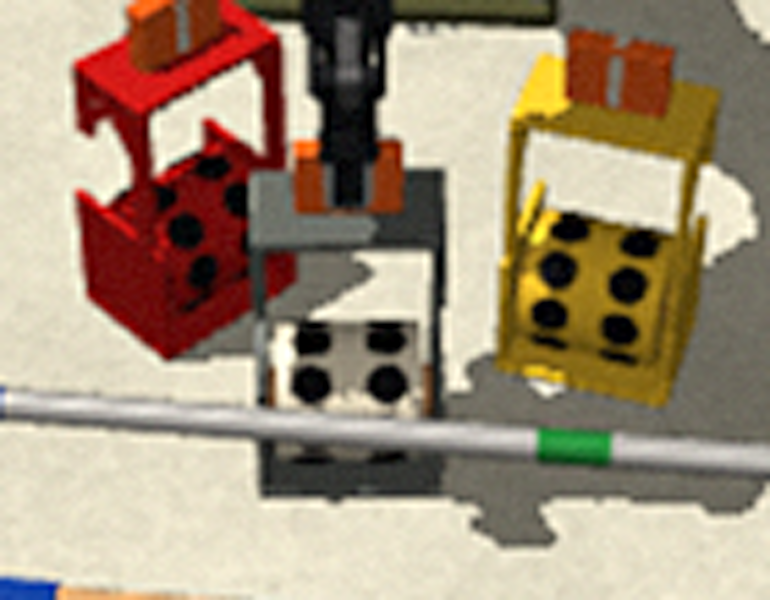

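Picture 7: the front finger now overlaps the tab, centred on its white line. The tip sits ~192 once closed, so the offset of 44 mm is consistent. I lower 19 mm more and grip.

```bash
python3 -m pendant '[55,0,8,0,0,0,0, 55,0,15,0,0,0,0, 55,0,19,0,0,0,0, 55,0,19,0,0,0,0, 30,0,19,0,0,0,0, 18,0,19,0,0,0,0, 5,0,19,0,0,0,0, 0,0,19,0,0,0,0, 0,0,19,0,0,0,0, 0,0,19,0,0,0,0, 0,0,19,0,0,0,0]' 40; python3 go.py 450,-2,246,3.6
```

```text
time_s: 4.8
position: [449.6, -2.1, 137.3]
tool_rot: [0.517, -0.485, 0.484, -0.513]
force: [-0.5, 0.4, 3.8]
finger_gap: 0.134
t 4.8 p [449.6  -2.1 137.3] F [-0.5  0.4  3.8] gap 11.4 q [-0.18, 0.59, 0.13, 2.15, -0.17, 0.42, 0.14]
toolz [ 0.998  0.061 -0.005]
450,-2,246,3.6
1 shift [ 1.000e-01 -1.087e+02 -1.000e-01] turn [ 0.3 -0.1  0.1]
-1 shift [ 1.000e-01 -1.087e+02 -1.000e-01] turn [ -0.2 179.9   0.4]
```

```bash
python3 go.py 507,-190,222,-3.4 602.5,-196,222,-3.4; python3 -m pendant '[0,0,-10,0,0,0,0, 0,0,-25,0,0,0,0, 0,0,-40,0,0,0,0, 0,0,-55,0,0,0,0, 0,0,-70,0,0,0,0, 0,0,-80,0,0,0,0, 0,0,-85,0,0,0,0, 0,0,-85,0,0,0,0]'; python3 go.py 507,-190,222,-3.4
```

```text
t 4.8 p [449.6  -2.1 137.3] F [-0.5  0.4  3.8] gap 11.4 q [-0.18, 0.59, 0.13, 2.15, -0.17, 0.42, 0.14]
toolz [ 0.998  0.061 -0.005]
507,-190,222,-3.4
1 shift [191.2 -84.6  45.5] turn [0.3 6.9 0.1]
-1 shift [191.2 -84.6  45.5] turn [   0.2 -173.1   -0.4]
602.5,-196,222,-3.4
1 shift [203.  -85.  140.4] turn [0.3 6.9 0.1]
-1 shift [203.  -85.  140.4] turn [   0.2 -173.1   -0.4]
time_s: 5.47
position: [450.1, -1.9, 222.6]
tool_rot: [0.516, -0.485, 0.484, -0.513]
force: [0.5, -0.3, -4.6]
finger_gap: 0.132
t 5.4667 p [450.1  -1.9 222.6] F [ 0.5 -0.3 -4.6] gap 11.3 q [-0.23, 0.44, 0.19, 2.05, -0.12, 0.67, 0.1]
toolz [ 0.998  0.061 -0.004]
507,-190,222,-3.4
1 shift [191.2   0.8  45.4] turn [0.2 6.9 0.1]
-1 shift [191.2   0.8  45.4] turn [   0.2 -173.1   -0.3]
```

```bash
python3 -m pendant '[0,10,0,3,0,1,0, 0,27,0,7,0,2,0, 0,45,0,11,0,3,0, 0,63,0,15,0,4,0, 0,81,0,20,0,5,0, 0,100,0,25,0,6,0, 0,118,0,29,0,7,0, 0,136,0,33,0,7,0, 0,154,0,38,0,7,0, 0,172,0,42,0,7,0, 0,185,0,44,0,7,0, 0,191,0,45,0,7,0]'; python3 -m pendant '[0,0,0,0,0,0,0, 0,0,0,0,0,0,0, 0,0,0,0,0,0,0]'
python3 - <<'E'
from h import *
from m import comps
im,d=cap('scene','s3.png');cv2.imwrite('pics/a4.png',cv2.resize(cv2.convertScaleAbs(im[150:320,170:370],alpha=1.5),(700,595),interpolation=2))
W=cloud('scene',d)
def box(n,x0,x1,y0,y1,z0,z1):
    m=(W[...,0]>x0)&(W[...,0]<x1)&(W[...,1]>y0)&(W[...,1]<y1)&(W[...,2]>z0)&(W[...,2]<z1);p=W[m];print(n,len(p),p.min(0).round(),p.max(0).round())
    return p
p=box('upper',470,560,-250,-130,245,252)
p=box('lip',520,560,-250,-130,195,240)
for s in(-1,1):
    q=p[(p[:,1]+190)*s>30]; print(s,np.median(q,0),q[:,2].min())
E
python3 go.py 602.5,-196,222,-3.4
```

```text
time_s: 6.47
position: [505.9, -193.0, 221.8]
tool_rot: [-0.486, 0.516, -0.516, 0.481]
force: [-0.5, 0.2, -4.0]
finger_gap: 0.131
time_s: 6.72
position: [505.3, -191.7, 221.3]
tool_rot: [-0.486, 0.517, -0.515, 0.481]
force: [0.1, 0.9, -4.6]
finger_gap: 0.135
upper 340 [ 485. -236.  245.] [ 540. -144.  252.]
lip 88 [ 520. -238.  204.] [ 541. -146.  240.]
-1 [ 530.81813824 -232.87214245  223.47002361] 204.91604447628174
1 [ 535.18930568 -148.18761898  223.46157204] 203.74594757719262
t 6.7667 p [ 505.6 -191.5  221.5] F [ 0.2  0.1 -4.1] gap 11.9 q [0.15, 0.56, 0.21, 1.8, -0.15, 0.8, 0.36]
toolz [ 0.998 -0.064 -0.006]
602.5,-196,222,-3.4
1 shift [-1.7 -1.1 97. ] turn [ 0.4 -0.3  0.1]
-1 shift [-1.7 -1.1 97. ] turn [ -0.2 179.7   0.6]
```

View pics/a4.png

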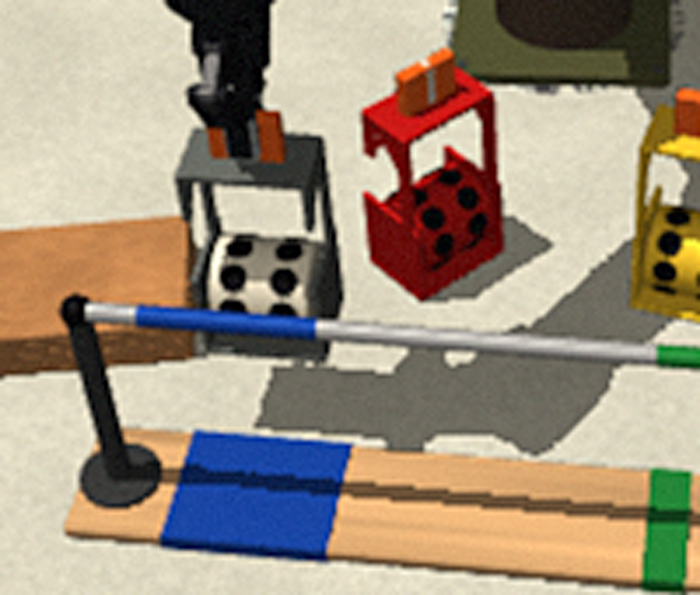

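Picture 8: the carrier is held upright in front of the blue band, lips at z≈205 (rail top 192), roll below the rail, parallel to it. I advance 97 mm.

```bash
python3 -m pendant '[0,0,-1,8,0,0,0, 0,0,-1,20,0,0,0, 0,0,-1,32,0,0,0, 0,0,-1,44,0,0,0, 0,0,-1,56,0,0,0, 0,0,-1,68,0,0,0, 0,0,-1,80,0,0,0, 0,0,-1,90,0,0,0, 0,0,-1,97,0,0,0, 0,0,-1,97,0,0,0, 0,0,-1,97,0,0,0]'
python3 - <<'E'
from h import *
im,d=cap('scene','s4.png');W=cloud('scene',d)
for s in(-232,-148):
    m=(W[...,0]>600)&(W[...,0]<660)&(abs(W[...,1]-s)<9)&(W[...,2]>212)&(W[...,2]<235);q=W[m];print(s,len(q),np.median(q,0).round(1))
m=(W[...,2]>176)&(W[...,2]<200)&(W[...,0]>580)&(W[...,1]>-280)&(W[...,1]<-245)|(W[...,2]>176)&(W[...,2]<200)&(W[...,0]>580)&(W[...,1]>-130)&(W[...,1]<50)
p=W[m];print('rail',np.polyfit(p[:,1],p[:,0],1))
E
python3 go.py
```

```text
time_s: 7.68
position: [602.3, -197.0, 221.7]
tool_rot: [-0.486, 0.517, -0.514, 0.482]
force: [-0.5, -1.7, -5.2]
finger_gap: 0.132
-232 25 [ 625.8 -237.8  224.1]
-148 38 [ 626.7 -152.7  226.2]
rail [5.95025546e-02 6.19961549e+02]
t 7.7333 p [ 601.7 -197.3  221.7] F [-0.2 -0.1 -2.9] gap 11.6 q [0.13, 0.69, 0.21, 1.52, -0.16, 0.96, 0.32]
toolz [ 0.998 -0.063 -0.007]
```

```bash
python3 -m pendant '[0,0,5,0,0,0,0, 0,0,11,0,0,0,0, 0,0,17,0,0,0,0, 0,0,23,0,0,0,0, 0,0,28,0,0,0,0, 0,0,32,0,0,0,0, 0,0,34,0,0,0,0, 0,0,34.5,0,0,0,0, 0,0,34.5,0,0,0,0]'; python3 go.py
```

```text
time_s: 8.48
position: [601.4, -197.4, 187.3]
tool_rot: [-0.486, 0.517, -0.514, 0.481]
force: [-0.7, 0.4, -3.2]
finger_gap: 0.134
t 8.4833 p [ 601.4 -197.4  187.3] F [-0.7  0.4 -3.2] gap 11.5 q [0.13, 0.72, 0.2, 1.56, -0.17, 0.88, 0.33]
toolz [ 0.998 -0.063 -0.008]
```

Still carrying its weight, so I lower a bit more until it is supported.

```bash
python3 -m pendant '[0,0,1,0,0,0,0, 0,0,2,0,0,0,0, 0,0,2,0,0,0,0, 0,0,2,0,0,0,0]'; python3 go.py;  python3 - <<'E'
from h import *
im,d=cap('scene','s5.png');W=cloud('scene',d)
m=(W[...,0]>560)&(W[...,0]<640)&(abs(W[...,1]+197)<42)&(W[...,2]>200)&(W[...,2]<225);q=W[m];print(len(q),np.histogram(q[:,2],np.arange(200,226,2)))
E
```

```text
time_s: 8.82
position: [601.7, -197.4, 187.0]
tool_rot: [-0.486, 0.517, -0.515, 0.482]
force: [-2.2, 1.4, 5.7]
finger_gap: 0.135
t 8.8167 p [ 601.7 -197.4  187. ] F [-2.2  1.4  5.7] gap 11.5 q [0.13, 0.72, 0.2, 1.56, -0.17, 0.88, 0.33]
toolz [ 0.998 -0.063 -0.006]
486 (array([  2,   3,   3,  19,  44, 142, 179,  48,  10,   5,   8,  20]), array([200, 202, 204, 206, 208, 210, 212, 214, 216, 218, 220, 222, 224]))
```

```bash
python3 -m pendant '[15,0,-0.5,0,0,0,0, 25,0,-1,0,0,0,0, 35,0,-1,0,0,0,0, 40,0,-1,0,0,0,0, 40,0,-1,0,0,0,0, 40,0,-1,0,0,0,0, 40,0,-1,0,0,0,0, 40,0,-1,0,0,0,0, 40,0,-1,0,0,0,0, 40,0,-1,0,0,0,0]'
python3 - <<'E'
from h import *
im,d=cap('scene','s6.png');cv2.imwrite('pics/a5.png',cv2.resize(cv2.convertScaleAbs(im[150:320,170:370],alpha=1.5),(700,595),interpolation=2))
W=cloud('scene',d)
for s in(-228,-166):
    m=(W[...,0]>560)&(W[...,0]<640)&(abs(W[...,1]-s)<12)&(W[...,2]>204)&(W[...,2]<220);q=W[m];print(len(q),np.median(q,0).round(1),q[:,1].min(),q[:,1].max())
E
python3 go.py
```

```text
time_s: 9.7
position: [601.7, -197.4, 187.9]
tool_rot: [-0.486, 0.517, -0.515, 0.482]
force: [-0.3, 0.4, -0.7]
finger_gap: 0.466
120 [ 617.  -229.7  212.3] -239.73564265195046 -216.0543614613685
178 [ 611.5 -165.3  212.1] -177.98230322629377 -154.17552570394636
t 9.75 p [ 601.7 -197.4  187.9] F [ 0.1 -0.  -0.2] gap 40.2 q [0.13, 0.72, 0.2, 1.56, -0.17, 0.88, 0.33]
toolz [ 0.998 -0.063 -0.006]
```

View pics/a5.png

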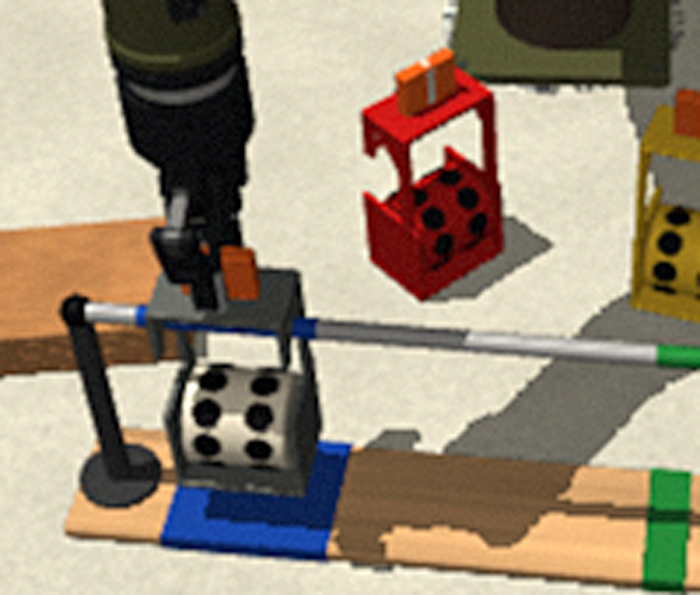

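Picture 9: the carrier hangs on the blue section (crop 240,400), fingers open around the tab. I re-grip and slide along the rail.

```bash
python3 -m pendant '[25,0,0,0,0,0,0, 12,0,0,0,0,0,0, 0,0,0,0,0,0,0, 0,0,0,0,0,0,0, 0,0,0,0,0,0,0, 0,0,0,0,0,0,0]' 25; python3 -m pendant '[0,-4,0.3,0,0,0,0, 0,-12,0.3,0,0,0,0, 0,-24,0.3,0,0,0,0, 0,-38,0.3,0,0,0,0, 0,-52,0.3,0,0,0,0, 0,-66,0.3,0,0,0,0, 0,-80,0.3,0,0,0,0, 0,-94,0.3,0,0,0,0, 0,-108,0.3,0,0,0,0, 0,-120,0.3,0,0,0,0, 0,-128,0.3,0,0,0,0, 0,-130,0.3,0,0,0,0]'; python3 go.py 619.5,100,187.5,-3.4;python3 - <<'E'
from h import *
im,d=cap('scene','s7.png');W=cloud('scene',d);y=get_state()['position'][1]
m=(W[...,0]>560)&(W[...,0]<650)&(abs(W[...,1]-y)<60)&(W[...,2]>204)&(W[...,2]<220);q=W[m];print(y,len(q),np.median(q,0).round(1),np.percentile(q[:,1],[1,99]))
E
```

```text
time_s: 10.25
position: [601.5, -197.4, 188.0]
tool_rot: [-0.486, 0.517, -0.514, 0.482]
force: [-1.5, -0.0, 2.2]
finger_gap: 0.134
time_s: 11.25
position: [609.2, -67.8, 187.9]
tool_rot: [-0.487, 0.516, -0.515, 0.481]
force: [-3.0, -4.0, 4.7]
finger_gap: 0.136
t 11.25 p [609.2 -67.8 187.9] F [-3.  -4.   4.7] gap 11.6 q [-0.09, 0.7, 0.22, 1.62, -0.18, 0.85, 0.14]
toolz [ 0.998 -0.063 -0.007]
619.5,100,187.5,-3.4
1 shift [-168.1   -0.3   -0.3] turn [ 0.4 -0.2  0.2]
-1 shift [-168.1   -0.3   -0.3] turn [ -0.4 179.8   0.6]
-67.66020404102737 539 [623.6 -63.  212. ] [-111.54054757  -21.97816252]
```

```bash
python3 -m pendant '[0,-5,0.2,-0.3,0,0,0, 0,-15,0.2,-0.3,0,0,0, 0,-31,0.2,-0.3,0,0,0, 0,-48,0.2,-0.3,0,0,0, 0,-65,0.2,-0.5,0,0,0, 0,-82,0.2,-0.5,0,0,0, 0,-99,0.2,-0.5,0,0,0, 0,-116,0.2,-0.5,0,0,0, 0,-133,0.2,-0.5,0,0,0, 0,-150,0.2,-0.5,0,0,0, 0,-162,0.2,-0.5,0,0,0, 0,-168,0.2,-0.5,0,0,0]'; python3 -m pendant '[0,-1,0,0,0,0,0, 0,-1,0,0,0,0,0, 0,-1,0,0,0,0,0]'; python3 go.py 619.5,100,187.5,-3.4;python3 - <<'E'
from h import *
from m import comps
im,d=cap('scene','s8.png');W=cloud('scene',d);y=get_state()['position'][1]
m=(W[...,0]>560)&(W[...,0]<665)&(abs(W[...,1]-y)<60)&(W[...,2]>204)&(W[...,2]<220);q=W[m];print(y,len(q),np.median(q,0).round(1),np.percentile(q[:,1],[1,99]))
comps('scene',im,d)
E
```

```text
time_s: 12.3
position: [619.0, 98.6, 187.9]
tool_rot: [-0.488, 0.516, -0.515, 0.48]
force: [-3.5, -8.0, 7.9]
finger_gap: 0.133
time_s: 12.55
position: [619.0, 100.3, 188.0]
tool_rot: [-0.487, 0.516, -0.515, 0.481]
force: [-0.7, -0.8, 3.0]
finger_gap: 0.136
t 12.55 p [619.  100.3 188. ] F [-0.7 -0.8  3. ] gap 11.6 q [-0.37, 0.72, 0.24, 1.58, -0.2, 0.88, -0.11]
toolz [ 0.998 -0.063 -0.007]
619.5,100,187.5,-3.4
1 shift [0.2 0.5 0.5] turn [ 0.4 -0.2  0.4]
-1 shift [0.2 0.5 0.5] turn [ -0.6 179.8   0.6]
100.26460894270464 554 [633.3  99.5 212. ] [ 55.96130831 145.69740321]
scene orange [293, 164, 6, 5, 19] [295. 166.] med [329.1 -80.1 197.8] lo [199. -95. 105.] hi [339. -73. 201.]
scene orange [284, 168, 7, 5, 19] [287. 170.] med [349.6 -99.5 197.4] lo [ 340. -107.  195.] hi [359. -92. 201.]
scene orange [355, 229, 6, 5, 23] [357. 231.] med [622.1  84.6 247.5] lo [399.  78.  40.] hi [649.  91. 270.]
scene blue [436, 0, 4, 21, 28] [438.  10.] med [-611.8  388.1  245.8] lo [-617.  384.  211.] hi [-602.  391.  277.]
scene blue [427, 9, 8, 6, 17] [430.  12.] med [-607.6  356.   237.7] lo [-616.  349.  232.] hi [-602.  371.  250.]
scene blue [426, 15, 5, 6, 12] [427.  18.] med [-610.9  352.3  218.6] lo [-620.  346.  208.] hi [-601.  361.  225.]
scene blue [209, 237, 51, 10, 272] [234. 241.] med [ 607.5 -196.8  189. ] lo [ 599. -254.  184.] hi [ 614. -140.  193.]
scene blue [216, 273, 54, 37, 1361] [243. 291.] med [ 612.1 -195.2   11.6] lo [ 558. -251.    8.] hi [ 655. -141.   15.]
scene green [358, 253, 13, 2, 15] [364. 254.] med [630.2  98.5 186.1] lo [628.  88. 183.] hi [650. 113. 210.]
scene green [353, 301, 13, 18, 206] [360. 310.] med [654.5  99.7  11.2] lo [629.  85.   6.] hi [674. 112.  16.]
```

Carrier middle 100.8, stripe 100. I release and retreat upward.

```bash
python3 -m pendant '[14,0,0,0,0,0,0, 20,0,0,0,0,0,0, 30,0,0,0,0,0,0, 45,0,0,0,0,0,0, 45,0,0,0,0,0,0, 45,0,-6,0,0,0,0, 45,0,-16,0,0,0,0, 45,0,-35,0,0,0,0, 45,0,-60,0,0,0,0, 45,0,-90,0,0,0,0, 45,0,-120,0,0,0,0, 45,0,-140,0,0,0,0]';  python3 -m pendant '[45,0,-10,-40,0,0,0, 45,0,-10,-80,0,0,0, 45,0,-10,-120,0,0,0, 45,0,-10,-130,0,0,0, 45,0,-10,-130,0,0,0]'
python3 - <<'E'
from h import *
im,d=cap('scene','s9.png');W=cloud('scene',d)
for s in(70,100,130):
    m=(W[...,0]>560)&(W[...,0]<665)&(abs(W[...,1]-s)<10)&(W[...,2]>206)&(W[...,2]<218);q=W[m];print(s,len(q),q.mean(0).round(1))
m=(W[...,0]>560)&(W[...,0]<665)&(abs(W[...,1]-100)<60)&(W[...,2]>204)&(W[...,2]<220);q=W[m];print(np.percentile(q[:,1],[1,99]))
tb=(W[...,0]>590)&(W[...,0]<660)&(abs(W[...,1]-100)<60)&(W[...,2]>225);print(W[tb].mean(0),W[tb].min(0),W[tb].max(0))
cv2.imwrite('pics/a6.png',im)
E
python3 go.py
```

```text
time_s: 13.6
position: [621.3, 100.9, 332.4]
tool_rot: [0.486, -0.515, 0.516, -0.482]
force: [0.4, -0.3, 0.4]
finger_gap: 0.526
time_s: 14.02
position: [488.5, 109.4, 344.1]
tool_rot: [0.486, -0.515, 0.515, -0.483]
force: [0.2, -0.2, 0.2]
finger_gap: 0.524
70 152 [625.3  69.5 212. ]
100 89 [638.3  99.2 212.2]
130 140 [629.8 131.1 212.1]
[ 55.90634376 145.89779527]
[626.84065815 101.16294632 240.305616  ] [616.09413364  76.17853852 225.44513206] [633.11836831 125.61961069 251.74552676]
t 14.0667 p [491.1 109.4 344.2] F [ 0.6 -1.1  0.7] gap 44.6 q [-0.51, 0.37, 0.3, 1.72, -0.12, 1.07, -0.24]
toolz [ 0.998 -0.062  0.   ]
```

View pics/a6.png

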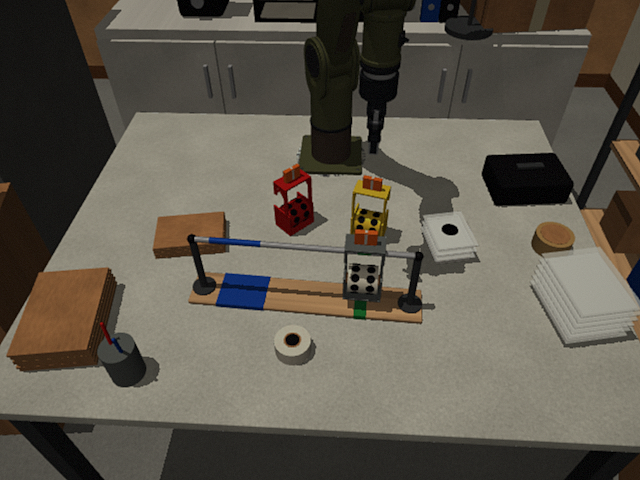

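Picture 10: the carrier hangs level and centred over the green stripe (363,270), the arm is clear, and nothing else has moved.

```bash
python3 -m pendant '[45,0,0,0,0,0,0, 45,0,0,0,0,0,0, 45,0,0,0,0,0,0]'; python3 -c "
from station import workorder
print(workorder.hand_in())"
```

```text
time_s: 14.32
position: [492.4, 109.2, 344.3]
tool_rot: [0.485, -0.514, 0.517, -0.483]
force: [-0.4, 0.5, 0.8]
finger_gap: 0.528
the job is handed in; nothing more can be done
None
```

The grey carrier was hung on the blue section and released there. It was then slid along the rail without lifting and released over the green stripe. I handed the job in at about 14 s.

- **Final position:** the carrier's middle was at y≈100.9 mm against the stripe's 100 mm. The bridge was level at z≈212 mm (expected 214 when seated), and the carrier was parallel to the rail.
- **Surroundings:** the arm was clear, and in the last picture the tubs, bags and spare roll looked unmoved.
- **Disagreement:** the real fingertips sat about 44 mm higher than the reported TCP height implied, so the first grasp closed on air above the tab. I measured the offset with the scene camera's depth and worked with it from then on.
- **Smaller mismatch:** the two cameras disagreed by about 4 mm in x, for both the carrier and the rail, which cancelled out.

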